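# Hook the counterbalance spring onto its post with the spring puller

## Robot

A 6-joint arm with a two-finger parallel gripper is mounted at the origin on the work surface. World frame = base frame: x ahead of the robot, y to its left, z up, the work surface at z = 0. Lengths are in m, angles in rad, forces in N, time in s.
With the tool pointing down it reaches from about 0.35 to 0.975 m from the base axis. Payload 4.9 kg.
Tool frame: the origin (TCP) lies on the mounting face of the last link; the fingertips stand 173 mm ahead of it and the grasp point (between the pads) lies 155 mm ahead of it; z points along the fingers, y is the direction in which the jaws open and shut (so a half turn about z gives the same grasp; the last joint's range is limited). The gripper opens to 85 mm and grips with 20 to 120 N. Pads are 22 mm wide; open, the fingers measure 114 mm over their backs; the gripper's body (76 mm by 85 mm) begins 54 mm behind the grasp point. The pads swing forward as they close: fully open they stand 13 mm farther back than shut.
Start: joints at [-1.341, 0.053, 1.613, -0, 1.476, -0.119], TCP at [0.214, -0.587, 0.405] pointing down, gripper open.
Joint ranges: [-3.01, 3.01], [-1.01, 2.22], [0.06, 2.58], [-1.02, 4.17], [0.09, 2.62], [-3.14, 3.14]. Speed limits (rad/s): [2.57, 2.57, 3.14, 3.14, 3.14, 3.14].

## Interface

Orientations are given as a unit quaternion [w, x, y, z].
In Python, from plant import manip gives the robot as it stands.
- The arm moves only by the tool play_rows, never from a script. Its argument "increments" is a list of rows, each an object with "offset": the shift along the tool's x, y, z in mm, a list of three; "twist": the turn about the tool's z in rad; "grip": the opening, from 0 (shut) to 1 (fully open). In form: [{"offset": [dx, dy, dz], "twist": twist, "grip": grip}, ...]. A call has 1 to 5 rows; each row is the pose to reach, as a shift and turn from the pose commanded when the call began, along the tool's axes at that moment; what a row does not reach only later rows make up. A row lasts 1/12 s, in which the tool goes at most 41.7 mm and 7.16 degrees, less where a joint would pass 70% of its speed; a pose out of reach is approached as far as the arm can. A call with a gripper value outside its range is refused whole. The fingers move at their own pace and stop on an object; the grip force is fixed at half the most. Time passes only in rows, so rows that repeat a pose let the fingers close. It gives the time, the measured TCP pose, the force and the opening at its end, in the units of the state.
- manip.state(): the state, without advancing time (a new reading comes with each control period).
- manip.grab_frame(name): name is "scene" or "top"; returns the picture (480x640x3 uint8, blue, green, red); there is no depth.
- manip.get_calibration(name): a dict with "fx", "fy", "cx", "cy" (pixels), "T" (4x4, takes a point from camera to world coordinates). Camera axes: x right, y down, z forward; pixel columns grow to the right and rows downward; lengths in m; the calibration is good to about 2 mm. A picture is of the moment at which its call begins. get_calibration takes no time and is no camera call.
- manip.job_done(): hands the job in, once; it reports no verdict.
Trained networks look in the newest picture that a camera, given by its name, has taken for a name from the list of things; names that differ only in an ending like _2 or _b are one class to them, and where a whole thing is asked for, a point or a joint stands for the part that bears it (a point fixed in the world has none). Each returns a list of dicts, best first, with "p" (0 to 1); they miss things now and then, are a little off and sometimes report something else, mostly with a low value. They report only what shows in the picture. A call takes as long as a camera call. They do not tell look-alikes from the thing itself.
- manip.boxes_of(query, camera): "xyz" ([x, y, z] in m, in the coordinates of the camera as it stood for that picture, good to about 4 mm: the middle of the surface that is visible of it).
- manip.tip_of(query, camera): "xyz" ([x, y, z] in m, in the coordinates of the camera as it stood for that picture, good to about 4 mm: a listed point, or the origin of a listed thing).
The state is a dict: "time": time; "joint_pos": joint angles; "joint_vel": joint speeds; "joint_efforts": joint torques, N m; "tool_pos": TCP position; "tool_rot": TCP orientation; "contact_force": force on the tool from outside, world axes, zero at the start; "ft_torque": the same for the moment, N m; "gripper_width": opening from 0.0 (shut) to 1.0 (fully open).
Only numpy, scipy, OpenCV 4.12 (cv2) and the standard library are available. Lean on these libraries where they do the work, as an engineer would, in place of code of your own. Each camera call takes 0.05 s, during which the arm holds its last target. There are 200 camera calls.

## Task

One of the two springs in the drawing board's open counterbalance tray has come off its anchor post. Take the T-handled spring puller from the wooden stand, put its pin in the eye at the end of the loose spring, stretch the spring past the post and press it down so that the post comes up through the other opening of the spring's end link, and let the spring settle against the post. Use the puller, keeping the fingers off the spring's end link, and then put the puller back upright in its own hole in the stand.

Things in the scene. Friction and masses are not known exactly. Their poses are not given: they have to be found in the camera images.
- puller: Spring puller, 150 g, upright in one of the stand's 3 holes (a round-handled screwdriver and a ball-knobbed awl fill the others). Origin: on its axis, underside of its round collar (40 across, 5 thick), z up. Below: pin 8 in diameter, 18 long, tapered end. Above: 12 shank, then wooden T-bar handle 64 long (x), 22 wide (y, grip across it), 24 tall, centred 58 above the origin. All in mm.
- link: Loose spring's steel end link, 5 mm thick: 2 openings in line, each 30 (x) by 26 mm, bars 4 mm. Origin: centre of the outer one, the eye for the pin. x: outward to the post; inner opening, for the post, at x -34. Starts 35-45 mm raised; pivots up/down 165 mm behind (slack), under 1 N, stays where left; full down = level, 12 mm below post top. Pull 1.2 N + 0.06 N/mm, max 95 mm. No sideways play.
- post (a point): Top centre of the loose spring's upright steel post: 10 mm in diameter, tapered top, 32 mm above the tray floor, straight ahead of the link, 41 mm along the tray from the slack link's origin if level. Hooked: it stands through the inner opening, crossbar on its far side, link origin 24 mm beyond it. The identical spring beside it is already hooked.
- stand: Fixed wooden stand, 240 (x) by 70 (y) by 45 mm high; three square holes 26 mm wide, 30 mm deep in its top at x -80, 0, 80 mm, y 0. Origin: centre of its underside. The puller's pin hangs in a hole with its collar on the top: its origin is then 45 mm above the stand's origin.
Not all that is in view belongs to the job. Of the things that look like the stand, take the one that is farthest to the robot's right at the start. Leave any purple look-alike of the puller alone.

How it is judged:
By the outcome, as a careful person would: the job done as asked, in the order asked, and still so for the second after the job is handed in, with the robot touching nothing.
It also fails if it takes over 56 s, if anything falls off the work surface, if the arm or the gripper's body presses on something with over 40 N, if the wrist force passes 120 N, or if a joint passes its speed limit or range.

## Working session

There is one attempt and no reset: what is moved stays moved. The work goes in short steps, Python scripts to look and compute and a tool call to move; the robot and the scene stay as the last step left them, time stands still between calls to the robot, and variables do not carry over. Pictures are saved under pics/ and viewed, about 8 in all and at most 12, crops included, and the job is handed in when it is done.

Besides the shell and the picture viewer there is one more tool, called after "Request:" as name([rows], argument=value, ...), one row to a line, values as JSON. play_rows: Moves the arm, as the interface text tells. Its arguments: {"type":"object","properties":{"increments":{"type":"array"}},"required":["increments"]}

```bash
mkdir -p pics; ls; cat > h.py <<'E'
import numpy as np, cv2
from scipy.spatial.transform import Rotation as R
from plant import manip
def rot(q): return R.from_quat([q[1],q[2],q[3],q[0]]).as_matrix()
def cal(n):
    c=manip.get_calibration(n); return c, np.array(c["T"])
def w(n,p):
    c,T=cal(n); return T[:3,:3]@np.array(p)+T[:3,3]
def pix(n,P):
    c,T=cal(n); p=T[:3,:3].T@(np.array(P)-T[:3,3]); return np.array([c["fx"]*p[0]/p[2]+c["cx"],c["fy"]*p[1]/p[2]+c["cy"]])
def ray(n,u,v,z):
    c,T=cal(n); d=T[:3,:3]@np.array([(u-c["cx"])/c["fx"],(v-c["cy"])/c["fy"],1]); o=T[:3,3]; return o+d*(z-o[2])/d[2]
def find(kind,q,n):
    for r in getattr(manip,kind)(q,n): print(kind,q,n,round(r["p"],2),np.round(w(n,r["xyz"])*1000,1),np.round(pix(n,w(n,r["xyz"])),0))
def st():
    s=manip.state(); print("t",round(s["time"],2),"pos",np.round(np.array(s["tool_pos"])*1000,1),"F",np.round(s["contact_force"],1),"g",round(s["gripper_width"],3)); print(np.round(rot(s["tool_rot"]),3).tolist()); return s
E
python3 - <<'E'
from h import *
s=st()
for n in("scene","top"):
    cv2.imwrite(f"pics/{n}0.png",manip.grab_frame(n))
    c,T=cal(n);print(n,c["fx"],np.round(T,3).tolist())
    for q in("puller","link","post","stand"): find("tip_of",q,n)
st()
E
```

```text
pics
t 0.0 pos [ 213.5 -587.1  403.5] F [-0.7  0.5  0.1] g 1.0
[[0.94, 0.342, -0.0], [0.342, -0.94, 0.002], [0.0, -0.002, -1.0]]
scene 463.2307352934199 [[-0.615, 0.65, -0.446, 0.931], [0.788, 0.508, -0.347, 0.587], [0.001, -0.565, -0.825, 0.899], [0.0, 0.0, 0.0, 1.0]]
tip_of puller scene 0.71 [548.6 249.   44.9] [311. 278.]
tip_of puller scene 0.68 [573.8 381.9  19.5] [353. 327.]
tip_of post scene 0.7 [ 478.9 -185.1   34.3] [196. 171.]
tip_of stand scene 0.71 [553.  243.5   2.6] [308. 288.]
tip_of stand scene 0.67 [354.4 684.4  -3.5] [532. 337.]
top 564.9418650515978 [[-0.009, -0.997, 0.08, 0.374], [-1.0, 0.007, -0.028, 0.239], [0.027, -0.081, -0.996, 1.436], [0.0, 0.0, 0.0, 1.0]]
tip_of puller top 0.96 [559.6 413.8  24.9] [232. 210.]
tip_of link top 0.71 [ 465.1 -136.9   67.7] [456. 245.]
tip_of post top 0.85 [ 476.7 -187.    40. ] [473. 241.]
tip_of stand top 0.82 [351.7 679.   -1.7] [127. 294.]
tip_of stand top 0.8 [548.1 245.5   4.4] [299. 215.]
t 0.5 pos [ 213.6 -587.3  404.7] F [ 0.2  0.1 -0.4] g 1.001
[[0.94, 0.342, -0.0], [0.342, -0.94, 0.0], [0.0, -0.0, -1.0]]
```

View pics/scene0.png

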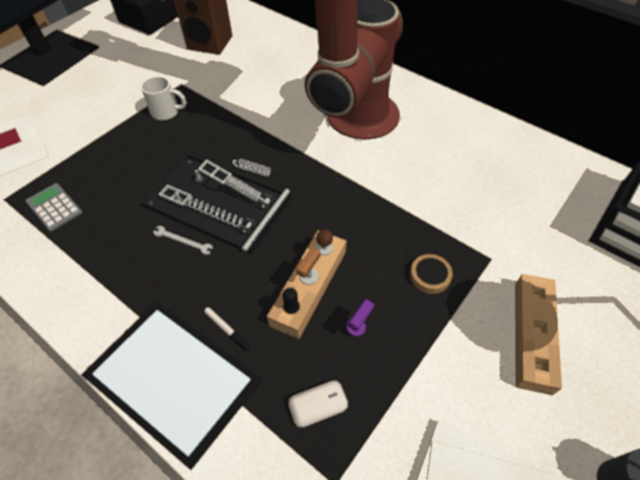

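View pics/top0.png

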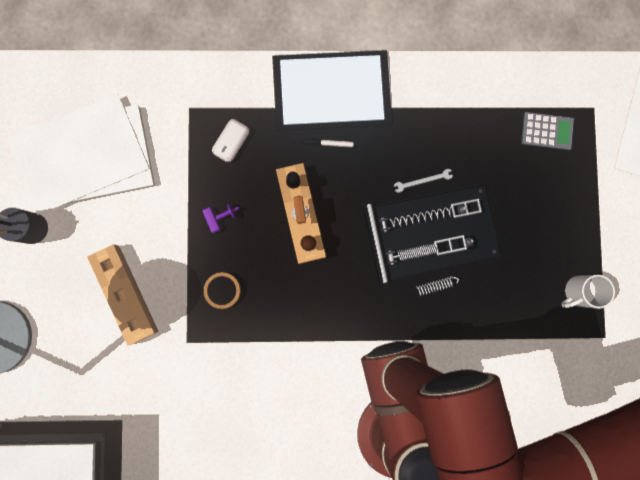

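The scene picture shows the stand with three tools at (308,285), with the puller's orange T-bar in the middle hole, and the purple decoy lying at (360,318). The tray is at (220,200). From the top, the stand is at (300,213), and the loose spring is the lower one, with its link at (452,245) and its post at (472,241). I'll zoom in on both.

```bash
python3 - <<'E'
from h import *
a=cv2.imread("pics/top0.png");b=cv2.imread("pics/scene0.png")
k=dict(interpolation=cv2.INTER_CUBIC)
A=cv2.resize(a[180:290,360:500],(800,629)[:2],**k)[:300*2]
A=cv2.resize(a[190:270,380:490],(412,300),**k);B=cv2.resize(b[150:250,150:290],(388,300),**k)
C=cv2.resize(a[155:270,260:345],(388,525)[:2],**k)[120:420];D=cv2.resize(b[225:340,260:360],(412,474),**k)[:300]
cv2.imwrite("pics/crop1.png",np.vstack([np.hstack([A,B]),np.hstack([C,D])]))
E
```

```text
(no output)
```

View pics/crop1.png

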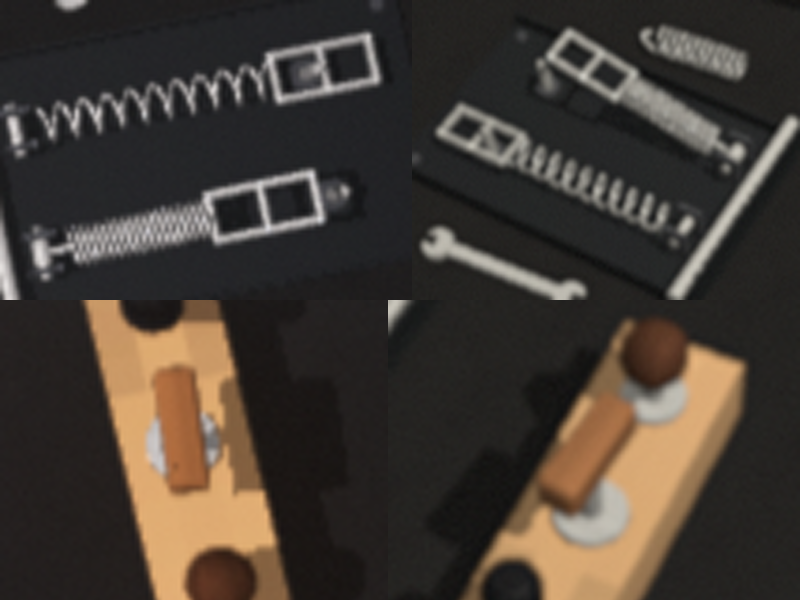

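The crops show the puller's T-bar in the middle hole, with its collar at about (300,212.6) in the top image. The loose link ends just short of its post, whose top is at about (471,241). Next I'll get precise positions.

```bash
python3 - <<'E'
from h import *
a=cv2.imread("pics/top0.png")
hsv=cv2.cvtColor(a,cv2.COLOR_BGR2HSV); print(hsv[206:214,299].tolist(), hsv[230,300].tolist())
m=((hsv[...,0]<15)&(hsv[...,1]>120)&(hsv[...,2]>70)).astype(np.uint8); m[:193]=0;m[232:]=0;m[:,:275]=0;m[:,325:]=0
y,x=np.nonzero(m);P=np.array([ray("top",u,v,.115)[:2] for u,v in zip(x,y)])*1000
(c,s,an)=cv2.minAreaRect(P.astype(np.float32)); e,V=np.linalg.eigh(np.cov(P.T)); print("handle",len(x),P.mean(0),s,c,np.degrees(np.arctan2(V[1,1],V[0,1])))
hs=lambda u,v,z:np.round(ray("top",u,v,z)*1000,1)
print("collar",hs(300.1,212.6,.05))
print("post top",hs(471,241.2,.037), "scene", np.round(ray("scene",196,171,.037)*1000,1))
# stand outline: light wood in top
ms=((hsv[...,0]<25)&(hsv[...,1]>70)&(hsv[...,2]>110)).astype(np.uint8); ms[:155]=0;ms[270:]=0;ms[:,:260]=0;ms[:,340:]=0
y,x=np.nonzero(ms);P=np.array([ray("top",u,v,.045)[:2] for u,v in zip(x,y)])*1000
print("stand",cv2.minAreaRect(P.astype(np.float32)))
c=lambda x,y:(380+x*110/412,190+y*80/300)
# hooked link outline corners, loose anchors, bar
for nm,p,z in(("bar0",(371,205),.02),("bar1",(385,282),.02),("anch hook",c(15,132),.025),("hooklink c",c(323,68),.025),("anch loose",c(40,250),.03),("loose eye c",c(291,197),.065),("loose inner c",c(235,210),.058)): print(nm,hs(*p,z))
find("boxes_of","puller","top");find("boxes_of","link","top");find("boxes_of","link","scene")
E
```

```text
[[12, 163, 166], [12, 164, 166], [12, 163, 167], [12, 163, 167], [12, 162, 168], [12, 164, 168], [12, 162, 168], [12, 163, 169]] [16, 124, 222]
handle 354 [545.91597467 237.74208139] (88.71762084960938, 69.19437408447266) (537.8397827148438, 241.38311767578125) -155.84778151100056
collar [549.  243.4  50. ]
post top [ 476.  -183.4   37. ] scene [ 479.2 -183.    37. ]
stand ((549.6770629882812, 243.02464294433594), (243.02816772460938, 71.3979721069336), 13.00543212890625)
bar0 [571.1  63.8  20. ]
bar1 [376.3  31.9  20. ]
anch hook [518.9  32.5  25. ]
hooklink c [ 561.  -177.6   25. ]
anch loose [439.3  18.   30. ]
loose eye c [ 470.9 -142.    65. ]
loose inner c [ 463.2 -106.7   58. ]
boxes_of puller top 0.71 [543.6 459.8  22.1] [214. 217.]
boxes_of puller top 0.19 [539.4 239.6  50.6] [302. 216.]
boxes_of link top 0.69 [454.6 -82.   60. ] [433. 250.]
boxes_of link scene 0.85 [452.  -88.4  59.6] [229. 175.]
```

Request:
play_rows([
  {"offset": [0, 0, 0], "twist": 0.1, "grip": 1},
  {"offset": [0, 0, 0], "twist": 0.2, "grip": 1},
])

```text
time: 0.82
tool_pos: [0.2136, -0.5873, 0.4047]
tool_rot: [0.0, 0.997, 0.072, -0.0]
contact_force: [-0.3, -0.4, 1.1]
gripper_width: 0.996
```

```bash
python3 - <<'E'
from h import *
a=cv2.imread("pics/top0.png")
hsv=cv2.cvtColor(a,cv2.COLOR_BGR2HSV)
m=((abs(hsv[...,0].astype(int)-12)<=3)&(hsv[...,1]>145)&(hsv[...,2]>130)).astype(np.uint8)
n,l=cv2.connectedComponents(m,connectivity=4); k=l[209,299]; y,x=np.nonzero(l==k)
P=np.array([ray("top",u,v,.115)[:2] for u,v in zip(x,y)])*1000
e,V=np.linalg.eigh(np.cov(P.T)); print(len(x),P.mean(0),cv2.minAreaRect(P.astype(np.float32)),np.degrees(np.arctan2(V[1,1],V[0,1])))
s=st(); Rm=rot(s["tool_rot"])
tgt=np.array([548,243,103+155+100])
print(Rm.T@(tgt-np.array(s["tool_pos"])*1000))
E
```

```text
213 [549.92603497 245.08397028] ((548.98583984375, 244.79779052734375), (63.44968032836914, 20.56660270690918), 8.544139862060547) -172.08743107973112
t 0.82 pos [ 213.6 -587.3  404.7] F [-0.3 -0.4  1.1] g 0.996
[[0.99, 0.144, -0.0], [0.144, -0.99, -0.0], [-0.0, 0.0, -1.0]]
[ 450.15553067 -773.71628558   46.68374531]
```

Request:
play_rows([
  {"offset": [103, -177, 10], "twist": 0, "grip": 1},
  {"offset": [103, -177, 10], "twist": 0, "grip": 1},
  {"offset": [103, -177, 10], "twist": 0, "grip": 1},
  {"offset": [103, -177, 10], "twist": 0, "grip": 1},
  {"offset": [103, -177, 10], "twist": 0, "grip": 1},
])

```text
time: 1.23
tool_pos: [0.2896, -0.3951, 0.3945]
tool_rot: [-0.0, 0.997, 0.074, 0.0]
contact_force: [1.2, -0.9, -0.6]
gripper_width: 0.999
```

Request:
play_rows([
  {"offset": [103, -177, 10], "twist": 0, "grip": 1},
  {"offset": [103, -177, 10], "twist": 0, "grip": 1},
  {"offset": [103, -177, 10], "twist": 0, "grip": 1},
  {"offset": [103, -177, 10], "twist": 0, "grip": 1},
  {"offset": [103, -177, 10], "twist": 0, "grip": 1},
])

```text
time: 1.65
tool_pos: [0.365, -0.2046, 0.3849]
tool_rot: [0.0, 0.997, 0.074, 0.001]
contact_force: [0.5, 0.1, 0.2]
gripper_width: 1.002
```

Request:
play_rows([
  {"offset": [103, -177, 10], "twist": 0, "grip": 1},
  {"offset": [103, -177, 10], "twist": 0, "grip": 1},
  {"offset": [103, -177, 10], "twist": 0, "grip": 1},
  {"offset": [103, -177, 10], "twist": 0, "grip": 1},
  {"offset": [103, -177, 10], "twist": 0, "grip": 1},
])

```text
time: 2.07
tool_pos: [0.4406, -0.014, 0.3751]
tool_rot: [0.0, 0.997, 0.075, 0.001]
contact_force: [0.4, 0.0, 1.5]
gripper_width: 0.998
```

Request:
play_rows([
  {"offset": [103, -177, 10], "twist": 0, "grip": 1},
  {"offset": [103, -177, 10], "twist": 0, "grip": 1},
  {"offset": [103, -177, 10], "twist": 0, "grip": 1},
  {"offset": [103, -177, 10], "twist": 0, "grip": 1},
  {"offset": [103, -177, 10], "twist": 0, "grip": 1},
])

```text
time: 2.48
tool_pos: [0.5164, 0.1765, 0.3648]
tool_rot: [-0.0, 0.997, 0.075, 0.0]
contact_force: [0.4, -0.4, -0.3]
gripper_width: 1.002
```

Request:
play_rows([
  {"offset": [21, -31, 2], "twist": 0, "grip": 1},
  {"offset": [42, -62, 5], "twist": 0, "grip": 1},
  {"offset": [42, -62, 5], "twist": 0, "grip": 1},
  {"offset": [42, -62, 5], "twist": 0, "grip": 1},
])

```text
time: 2.82
tool_pos: [0.5487, 0.243, 0.3588]
tool_rot: [0.0, 0.997, 0.076, -0.001]
contact_force: [0.4, -0.4, 1.0]
gripper_width: 0.999
```

```bash
python3 - <<'E'
from h import *
st(); b=manip.grab_frame("scene"); a=manip.grab_frame("top"); k=dict(interpolation=cv2.INTER_CUBIC)
cv2.imwrite("pics/s1.png",np.hstack([cv2.resize(b[130:350,220:420],(400,440),**k),cv2.resize(a[130:350,220:420],(400,440),**k)]))
E
```

```text
t 2.82 pos [548.7 243.  358.8] F [ 0.4 -0.4  1. ] g 0.999
[[0.989, 0.151, -0.002], [0.151, -0.989, -0.001], [-0.002, 0.001, -1.0]]
```

View pics/s1.png

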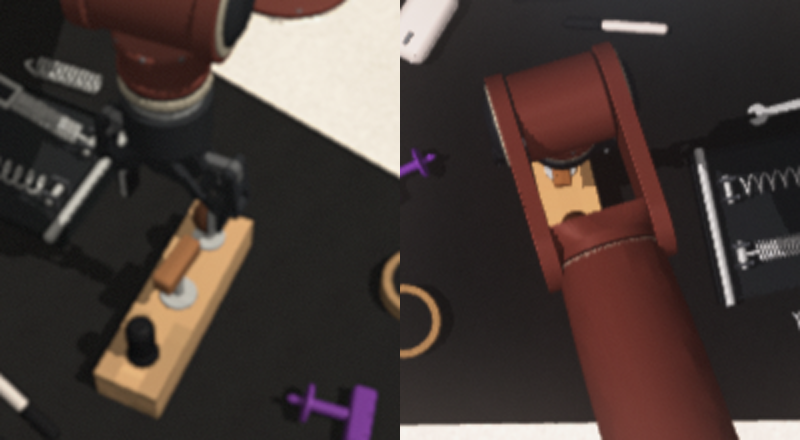

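The gripper stands above the handle with its jaws across it, and nothing is in the way. Next: descend and close.

Request:
play_rows([
  {"offset": [0, -1, 35], "twist": 0, "grip": 1},
  {"offset": [0, -1, 70], "twist": 0, "grip": 1},
  {"offset": [0, -1, 90], "twist": 0, "grip": 1},
  {"offset": [0, -1, 100], "twist": 0, "grip": 1},
  {"offset": [0, -1, 100], "twist": 0, "grip": 1},
])

```text
time: 3.33
tool_pos: [0.5471, 0.241, 0.2572]
tool_rot: [0.001, 0.997, 0.074, -0.002]
contact_force: [-1.0, -0.4, 0.1]
gripper_width: 0.996
```

Request:
play_rows([
  {"offset": [0, 0, 0], "twist": 0, "grip": 0.1},
  {"offset": [0, 0, 0], "twist": 0, "grip": 0.1},
  {"offset": [0, 0, 0], "twist": 0, "grip": 0.1},
  {"offset": [0, 0, 0], "twist": 0, "grip": 0.1},
  {"offset": [0, 0, 0], "twist": 0, "grip": 0.1},
])

```text
time: 3.75
tool_pos: [0.5487, 0.2426, 0.2611]
tool_rot: [-0.0, 0.997, 0.074, 0.001]
contact_force: [-0.4, 1.7, 0.7]
gripper_width: 0.301
```

Request:
play_rows([
  {"offset": [0, 0, 0], "twist": 0, "grip": 0.1},
  {"offset": [0, 0, 0], "twist": 0, "grip": 0.1},
  {"offset": [0, 0, 0], "twist": 0, "grip": 0.1},
  {"offset": [0, 0, 0], "twist": 0, "grip": 0.1},
])

```text
time: 4.08
tool_pos: [0.5487, 0.2427, 0.2609]
tool_rot: [-0.0, 0.997, 0.074, 0.001]
contact_force: [-0.1, 0.2, 4.8]
gripper_width: 0.252
```

Request:
play_rows([
  {"offset": [0, 0, -25], "twist": 0, "grip": 0.1},
  {"offset": [0, 0, -55], "twist": 0, "grip": 0.1},
  {"offset": [0, 0, -70], "twist": 0, "grip": 0.1},
  {"offset": [0, 0, -70], "twist": 0, "grip": 0.1},
])

```text
time: 4.42
tool_pos: [0.5494, 0.2428, 0.334]
tool_rot: [-0.001, 0.997, 0.074, 0.004]
contact_force: [0.4, 0.8, -0.4]
gripper_width: 0.245
```

Request:
play_rows([
  {"offset": [-13, 37, 0], "twist": 0, "grip": 0.1},
  {"offset": [-27, 73, 0], "twist": 0, "grip": 0.1},
  {"offset": [-40, 110, 0], "twist": 0, "grip": 0.1},
  {"offset": [-54, 146, 0], "twist": 0, "grip": 0.1},
  {"offset": [-68, 183, 0], "twist": 0, "grip": 0.1},
])

```text
time: 4.83
tool_pos: [0.5068, 0.0501, 0.3272]
tool_rot: [-0.0, 0.997, 0.075, -0.002]
contact_force: [0.6, 0.5, -1.1]
gripper_width: 0.247
```

Request:
play_rows([
  {"offset": [-13, 37, 0], "twist": 0, "grip": 0.1},
  {"offset": [-27, 73, 0], "twist": 0, "grip": 0.1},
  {"offset": [-40, 110, 0], "twist": 0, "grip": 0.1},
  {"offset": [-54, 146, 0], "twist": 0, "grip": 0.1},
  {"offset": [-68, 183, 0], "twist": 0, "grip": 0.1},
])

```text
time: 5.25
tool_pos: [0.4666, -0.141, 0.3275]
tool_rot: [-0.001, 0.997, 0.074, -0.001]
contact_force: [0.9, -0.4, -1.4]
gripper_width: 0.252
```

```bash
python3 - <<'E'
from h import *
s=st(); b=manip.grab_frame("scene"); a=manip.grab_frame("top"); k=dict(interpolation=cv2.INTER_CUBIC)
for n in("scene","top"):
    for q in("puller","link","post"): find("tip_of",q,n)
cv2.imwrite("pics/s2.png",np.hstack([cv2.resize(b[100:230,140:260],(480,520),**k),cv2.resize(a[175:305,400:480],(320,520),**k)]))
t=np.array(s["tool_pos"]); 
for z in(-.2159,-.2339): print(pix("scene",t+[0,0,z]))
E
```

```text
t 5.25 pos [ 466.6 -141.   327.5] F [ 0.9 -0.4 -1.4] g 0.252
[[0.989, 0.148, -0.003], [0.148, -0.989, 0.001], [-0.002, -0.002, -1.0]]
tip_of puller scene 0.64 [558.8 416.6  21.4] [371. 330.]
tip_of puller scene 0.56 [ 461.8 -136.9  110.7] [208. 154.]
tip_of link scene 0.87 [ 467.5 -136.1   68.7] [210. 168.]
tip_of post scene 0.91 [ 478.9 -185.3   37.1] [195. 170.]
tip_of puller top 0.61 [560.2 420.7  22.8] [229. 210.]
tip_of puller top 0.56 [ 469.8 -150.2  114.1] [467. 241.]
tip_of link top 0.57 [ 468.6 -136.3   66.1] [456. 243.]
[204.85032259 153.96974693]
[206.44057728 159.41227742]
```

View pics/s2.png

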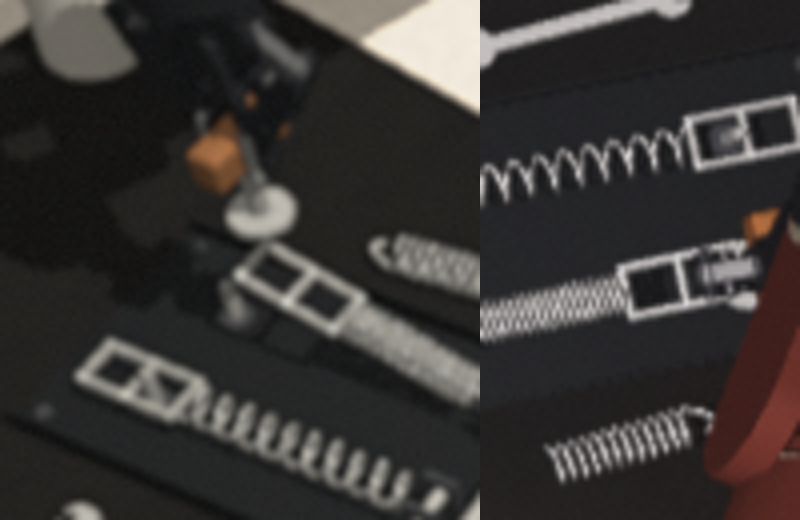

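The scene crop shows the collar hanging just above and outward of the loose eye at about (209,168), which agrees with the networks. I'll shift 3 mm inward and lower the pin into the eye.

Request:
play_rows([
  {"offset": [0, -3, 10], "twist": 0, "grip": 0.1},
  {"offset": [0, -3, 20], "twist": 0, "grip": 0.1},
  {"offset": [0, -3, 30], "twist": 0, "grip": 0.1},
  {"offset": [0, -3, 40], "twist": 0, "grip": 0.1},
  {"offset": [0, -3, 40], "twist": 0, "grip": 0.1},
])

```text
time: 6.07
tool_pos: [0.4666, -0.136, 0.2861]
tool_rot: [-0.001, 0.997, 0.075, -0.002]
contact_force: [-0.5, -0.0, -2.4]
gripper_width: 0.25
```

```bash
python3 - <<'E'
from h import *
s=st(); b=manip.grab_frame("scene"); a=manip.grab_frame("top"); k=dict(interpolation=cv2.INTER_CUBIC)
for n in("scene","top"): find("tip_of","link",n);
cv2.imwrite("pics/s3.png",np.hstack([cv2.resize(b[130:210,160:260],(600,480),**k),cv2.resize(a[215:275,430:455],(200,480),**k)]))
E
```

```text
t 6.07 pos [ 466.6 -136.   286.1] F [-0.5 -0.  -2.4] g 0.25
[[0.989, 0.149, -0.005], [0.149, -0.989, 0.002], [-0.005, -0.003, -1.0]]
```

View pics/s3.png

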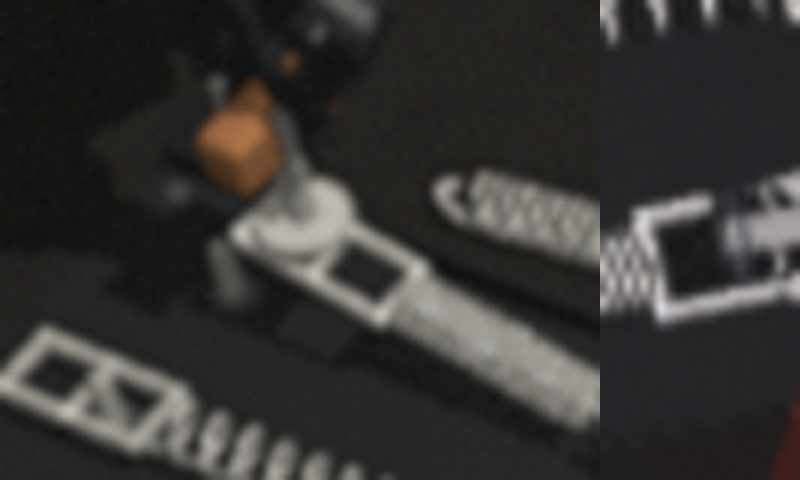

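The collar now covers the eye with the pin down in it, and the link isn't pushed away. Now I'll stretch past the post.

Request:
play_rows([
  {"offset": [1, 19, 0], "twist": 0, "grip": 0.1},
  {"offset": [2, 38, 0], "twist": 0, "grip": 0.1},
  {"offset": [4, 57, 0], "twist": 0, "grip": 0.1},
  {"offset": [5, 76, 0], "twist": 0, "grip": 0.1},
  {"offset": [6, 95, 0], "twist": 0, "grip": 0.1},
])

```text
time: 6.68
tool_pos: [0.4873, -0.2296, 0.2892]
tool_rot: [-0.003, 0.997, 0.074, -0.001]
contact_force: [-1.7, 6.6, -2.5]
gripper_width: 0.251
```

Request:
play_rows([
  {"offset": [0, 0, 0], "twist": 0, "grip": 0.1},
  {"offset": [0, 0, 0], "twist": 0, "grip": 0.1},
])

```text
time: 6.85
tool_pos: [0.4872, -0.2293, 0.289]
tool_rot: [-0.002, 0.997, 0.074, -0.001]
contact_force: [-2.2, 5.9, -2.7]
gripper_width: 0.248
```

```bash
python3 - <<'E'
from h import *
s=st(); b=manip.grab_frame("scene"); k=dict(interpolation=cv2.INTER_CUBIC)
find("tip_of","link","scene"); find("tip_of","post","scene"); find("tip_of","puller","scene")
cv2.imwrite("pics/s4.png",cv2.resize(b[120:220,140:260],(720,600),**k))
E
```

```text
t 6.85 pos [ 487.2 -229.3  289. ] F [-2.2  5.9 -2.7] g 0.248
[[0.989, 0.147, -0.002], [0.147, -0.989, 0.004], [-0.002, -0.005, -1.0]]
tip_of link scene 0.71 [ 479.1 -213.2   67.6] [185. 157.]
tip_of post scene 0.62 [ 479.9 -183.7   34.5] [196. 172.]
tip_of puller scene 0.88 [ 485.8 -225.2   73.7] [179. 155.]
tip_of puller scene 0.64 [559.9 420.7  19.9] [373. 332.]
tip_of puller scene 0.5 [ 480.6 -213.5   67.3] [184. 157.]
```

View pics/s4.png

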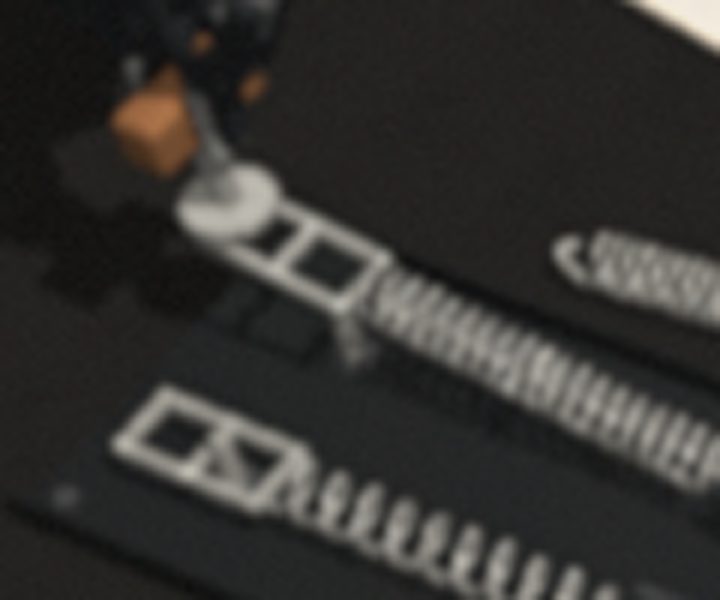

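```bash
python3 - <<'E'
from h import *
for u,v in((195,164.2),(188,159.5),(203.5,163),(196.5,172)):
    print(*[np.round(ray("scene",u,v,z)*1000,1) for z in(.037,.058,.065)])
for z in(.035,.058,.065): print(pix("scene",[.478,-.1845,z]))
E
```

```text
[ 464.2 -202.8   37. ] [ 475.6 -183.5   58. ] [ 479.4 -177.1   65. ]
[ 463.8 -229.6   37. ] [ 475.1 -209.7   58. ] [ 478.9 -203.1   65. ]
[ 447.8 -188.7   37. ] [ 459.5 -169.8   58. ] [ 463.4 -163.5   65. ]
[ 480.8 -179.4   37. ] [ 491.8 -160.8   58. ] [ 495.4 -154.5   65. ]
[196.12961449 171.01609704]
[194.02410282 164.57540126]
[193.36958631 162.5732553 ]
```

The inner opening sits right over the post, since its pixel (195,164) matches the projection of the post's xy at link height. Next: press down.

Request:
play_rows([
  {"offset": [0, 0, 10], "twist": 0, "grip": 0.1},
  {"offset": [0, 0, 20], "twist": 0, "grip": 0.1},
  {"offset": [0, 0, 30], "twist": 0, "grip": 0.1},
  {"offset": [0, 0, 38], "twist": 0, "grip": 0.1},
  {"offset": [0, 0, 38], "twist": 0, "grip": 0.1},
])

```text
time: 7.47
tool_pos: [0.4865, -0.2276, 0.2492]
tool_rot: [-0.003, 0.997, 0.075, -0.002]
contact_force: [-1.2, 6.0, -2.6]
gripper_width: 0.246
```

Request:
play_rows([
  {"offset": [0, 0, 2], "twist": 0, "grip": 0.1},
  {"offset": [0, 0, 4], "twist": 0, "grip": 0.1},
  {"offset": [0, 0, 4], "twist": 0, "grip": 0.1},
])

```text
time: 7.72
tool_pos: [0.487, -0.228, 0.2469]
tool_rot: [-0.002, 0.997, 0.075, -0.001]
contact_force: [-2.3, 4.7, -1.9]
gripper_width: 0.246
```

Request:
play_rows([
  {"offset": [0, 0, 1], "twist": 0, "grip": 0.1},
  {"offset": [0, 0, 2], "twist": 0, "grip": 0.1},
  {"offset": [0, 0, 2], "twist": 0, "grip": 0.1},
])

```text
time: 7.97
tool_pos: [0.4873, -0.2281, 0.2456]
tool_rot: [-0.002, 0.997, 0.075, -0.001]
contact_force: [-2.8, 5.9, -0.3]
gripper_width: 0.248
```

```bash
python3 - <<'E'
from h import *
s=st(); b=manip.grab_frame("scene"); k=dict(interpolation=cv2.INTER_CUBIC)
find("tip_of","link","scene"); find("tip_of","post","scene"); find("tip_of","puller","scene")
cv2.imwrite("pics/s5.png",cv2.resize(b[120:220,140:260],(720,600),**k))
E
```

```text
t 7.97 pos [ 487.3 -228.1  245.6] F [-2.8  5.9 -0.3] g 0.248
[[0.989, 0.149, -0.002], [0.149, -0.989, 0.003], [-0.001, -0.003, -1.0]]
tip_of link scene 0.89 [ 479.2 -213.3   29.4] [189. 168.]
tip_of post scene 0.92 [ 480.9 -181.8   36.3] [196. 172.]
tip_of puller scene 0.81 [ 486.7 -223.2   29.2] [184. 168.]
tip_of puller scene 0.6 [558.9 414.5  21.6] [370. 330.]
tip_of puller scene 0.3 [ 479.4 -187.6   32.1] [195. 172.]
```

View pics/s5.png

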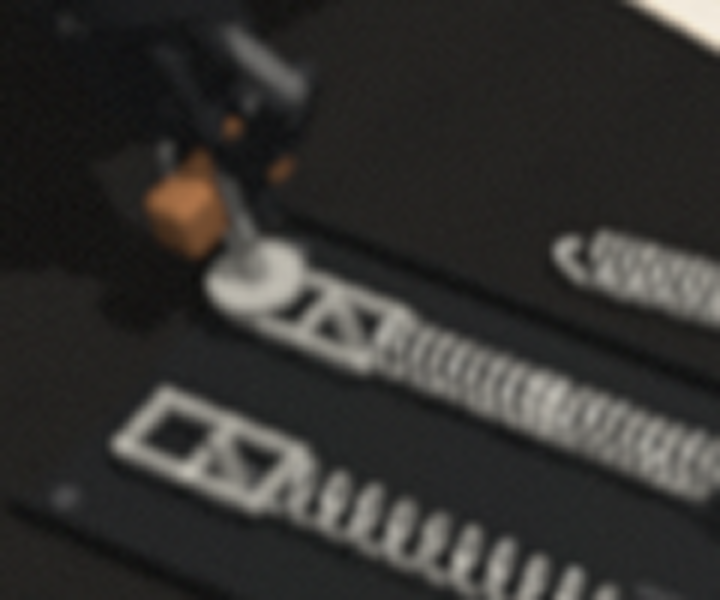

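The post now shows through the inner opening at (345,320) in the crop, and the downward force is just starting to be taken up. I'll press a little further.

Request:
play_rows([
  {"offset": [0, 0, 1], "twist": 0, "grip": 0.1},
  {"offset": [0, 0, 1.5], "twist": 0, "grip": 0.1},
  {"offset": [0, 0, 1.5], "twist": 0, "grip": 0.1},
])

```text
time: 8.42
tool_pos: [0.4874, -0.2283, 0.2445]
tool_rot: [-0.001, 0.997, 0.075, -0.001]
contact_force: [-2.1, 4.6, -0.6]
gripper_width: 0.252
```

Request:
play_rows([
  {"offset": [0, 0, 1], "twist": 0, "grip": 0.1},
  {"offset": [0, 0, 1], "twist": 0, "grip": 0.1},
])

```text
time: 8.58
tool_pos: [0.4875, -0.2283, 0.2435]
tool_rot: [-0.001, 0.997, 0.075, -0.0]
contact_force: [-1.3, 5.0, 0.7]
gripper_width: 0.244
```

Request:
play_rows([
  {"offset": [0, 0, 1], "twist": 0, "grip": 0.1},
  {"offset": [0, 0, 1], "twist": 0, "grip": 0.1},
])

```text
time: 8.75
tool_pos: [0.4875, -0.2283, 0.2426]
tool_rot: [-0.001, 0.997, 0.075, -0.0]
contact_force: [-1.6, 5.2, 1.3]
gripper_width: 0.245
```

Request:
play_rows([
  {"offset": [0, 0, 1], "twist": 0, "grip": 0.1},
  {"offset": [0, 0, 1], "twist": 0, "grip": 0.1},
])

```text
time: 8.92
tool_pos: [0.4876, -0.2283, 0.2417]
tool_rot: [-0.001, 0.997, 0.075, -0.0]
contact_force: [-1.5, 4.2, 0.7]
gripper_width: 0.252
```

Request:
play_rows([
  {"offset": [0, 0, 1], "twist": 0, "grip": 0.1},
  {"offset": [0, 0, 1], "twist": 0, "grip": 0.1},
  {"offset": [0, 0, 1], "twist": 0, "grip": 0.1},
])

```text
time: 9.17
tool_pos: [0.4876, -0.2283, 0.2408]
tool_rot: [-0.001, 0.997, 0.075, 0.0]
contact_force: [-0.9, 4.9, 0.5]
gripper_width: 0.247
```

```bash
python3 - <<'E'
from h import *
s=st(); b=manip.grab_frame("scene"); k=dict(interpolation=cv2.INTER_CUBIC)
find("tip_of","link","scene"); find("tip_of","puller","scene")
cv2.imwrite("pics/s6.png",cv2.resize(b[150:210,160:240],(800,600),**k))
E
```

```text
t 9.17 pos [ 487.6 -228.3  240.8] F [-0.9  4.9  0.5] g 0.247
[[0.989, 0.149, -0.0], [0.149, -0.989, 0.002], [0.0, -0.002, -1.0]]
tip_of link scene 0.88 [ 478.2 -215.2   27.1] [189. 168.]
tip_of puller scene 0.87 [ 487.8 -223.5   22.9] [184. 170.]
tip_of puller scene 0.72 [560.  412.9  22.8] [370. 330.]
```

View pics/s6.png

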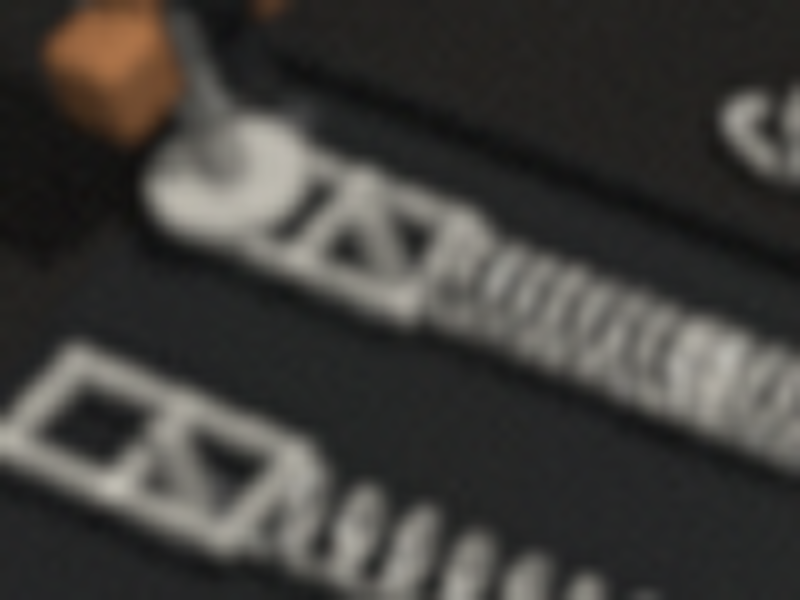

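The post stands in the inner opening, and it looks like the hooked neighbour. One more small press, then I'll ease inward by about 15 mm.

Request:
play_rows([
  {"offset": [0, 0, 1], "twist": 0, "grip": 0.1},
  {"offset": [0, 0, 1.5], "twist": 0, "grip": 0.1},
  {"offset": [0, 0, 1.5], "twist": 0, "grip": 0.1},
])

```text
time: 9.57
tool_pos: [0.4877, -0.2284, 0.2395]
tool_rot: [-0.001, 0.997, 0.075, 0.0]
contact_force: [-1.4, 5.5, 2.5]
gripper_width: 0.249
```

Request:
play_rows([
  {"offset": [0, -2, 0], "twist": 0, "grip": 0.1},
  {"offset": [0, -4, 0], "twist": 0, "grip": 0.1},
  {"offset": [0, -6, 0], "twist": 0, "grip": 0.1},
  {"offset": [0, -6, 0], "twist": 0, "grip": 0.1},
])

```text
time: 9.9
tool_pos: [0.4868, -0.2225, 0.2396]
tool_rot: [-0.001, 0.997, 0.075, 0.0]
contact_force: [-2.1, 5.6, 2.4]
gripper_width: 0.25
```

Request:
play_rows([
  {"offset": [0, -2, 0], "twist": 0, "grip": 0.1},
  {"offset": [0, -3, 0], "twist": 0, "grip": 0.1},
  {"offset": [0, -3, 0], "twist": 0, "grip": 0.1},
])

```text
time: 10.15
tool_pos: [0.4864, -0.2199, 0.2396]
tool_rot: [-0.0, 0.997, 0.075, 0.0]
contact_force: [-1.3, 5.5, 2.9]
gripper_width: 0.249
```

Request:
play_rows([
  {"offset": [0, -2, 0], "twist": 0, "grip": 0.1},
  {"offset": [0, -3, 0], "twist": 0, "grip": 0.1},
  {"offset": [0, -3, 0], "twist": 0, "grip": 0.1},
])

```text
time: 10.4
tool_pos: [0.4862, -0.2181, 0.2396]
tool_rot: [0.001, 0.997, 0.075, 0.001]
contact_force: [-0.0, -0.1, 1.5]
gripper_width: 0.247
```

The spring force dropped to zero, so the link now rests on the post. I'll ease in 4 mm to free the pin and lift straight up.

Request:
play_rows([
  {"offset": [0, -2, 0], "twist": 0, "grip": 0.1},
  {"offset": [0, -4, 0], "twist": 0, "grip": 0.1},
  {"offset": [0, -4, 0], "twist": 0, "grip": 0.1},
])

```text
time: 10.65
tool_pos: [0.4857, -0.2142, 0.2396]
tool_rot: [0.001, 0.997, 0.074, 0.001]
contact_force: [1.0, -0.9, 3.1]
gripper_width: 0.247
```

Request:
play_rows([
  {"offset": [0, 0, -4], "twist": 0, "grip": 0.1},
  {"offset": [0, 0, -8], "twist": 0, "grip": 0.1},
  {"offset": [0, 0, -12], "twist": 0, "grip": 0.1},
  {"offset": [0, 0, -16], "twist": 0, "grip": 0.1},
  {"offset": [0, 0, -22], "twist": 0, "grip": 0.1},
])

```text
time: 11.07
tool_pos: [0.485, -0.2138, 0.2605]
tool_rot: [-0.0, 0.997, 0.074, -0.001]
contact_force: [0.2, -0.3, -2.2]
gripper_width: 0.245
```

Request:
play_rows([
  {"offset": [0, 0, -30], "twist": 0, "grip": 0.1},
  {"offset": [0, 0, -65], "twist": 0, "grip": 0.1},
  {"offset": [0, 0, -70], "twist": 0, "grip": 0.1},
  {"offset": [0, 0, -70], "twist": 0, "grip": 0.1},
])

```text
time: 11.4
tool_pos: [0.4862, -0.2145, 0.3349]
tool_rot: [0.002, 0.997, 0.074, 0.003]
contact_force: [-0.4, -0.3, -0.4]
gripper_width: 0.246
```

```bash
python3 - <<'E'
from h import *
s=st(); b=manip.grab_frame("scene"); k=dict(interpolation=cv2.INTER_CUBIC)
find("tip_of","link","scene"); find("tip_of","puller","scene")
cv2.imwrite("pics/s7.png",cv2.resize(b[120:210,150:270],(800,600),**k))
E
```

```text
t 11.4 pos [ 486.2 -214.5  334.9] F [-0.4 -0.3 -0.4] g 0.246
[[0.989, 0.148, 0.006], [0.148, -0.989, -0.004], [0.006, 0.005, -1.0]]
tip_of link scene 0.68 [ 476.7 -206.9   26. ] [191. 169.]
tip_of puller scene 0.74 [561.7 415.   20.9] [370. 331.]
tip_of puller scene 0.6 [ 488.3 -212.6  117.2] [177. 144.]
```

View pics/s7.png

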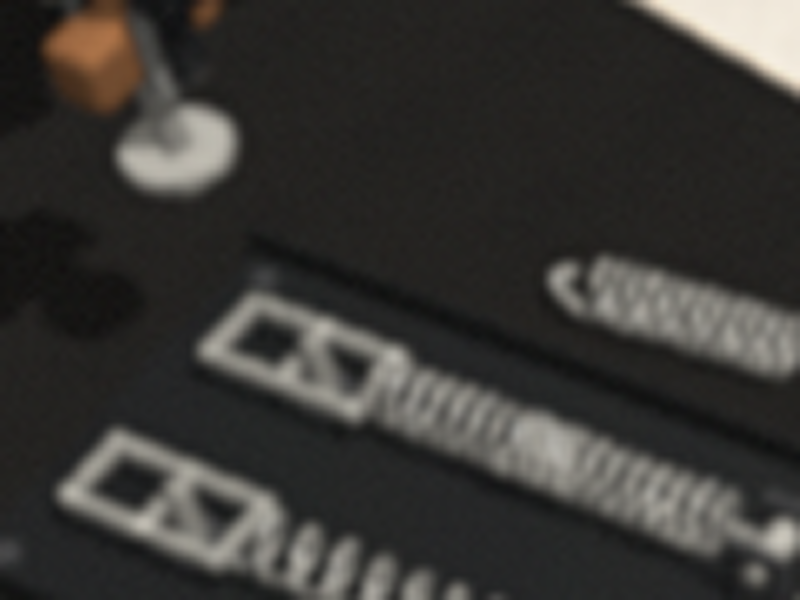

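The link is hooked exactly like its neighbour and the pin came out clean. Now I'll carry the puller back to its hole.

Request:
play_rows([
  {"offset": [9, -30, 0], "twist": 0, "grip": 0.1},
  {"offset": [18, -60, 0], "twist": 0, "grip": 0.1},
  {"offset": [26, -90, 0], "twist": 0, "grip": 0.1},
  {"offset": [35, -120, 0], "twist": 0, "grip": 0.1},
  {"offset": [44, -150, 0], "twist": 0, "grip": 0.1},
])

```text
time: 11.97
tool_pos: [0.5057, -0.0576, 0.3281]
tool_rot: [-0.001, 0.997, 0.074, -0.002]
contact_force: [-0.1, -1.0, -1.3]
gripper_width: 0.248
```

Request:
play_rows([
  {"offset": [9, -30, 0], "twist": 0, "grip": 0.1},
  {"offset": [18, -60, 0], "twist": 0, "grip": 0.1},
  {"offset": [26, -90, 0], "twist": 0, "grip": 0.1},
  {"offset": [35, -120, 0], "twist": 0, "grip": 0.1},
  {"offset": [44, -150, 0], "twist": 0, "grip": 0.1},
])

```text
time: 12.38
tool_pos: [0.527, 0.0973, 0.3281]
tool_rot: [-0.0, 0.997, 0.074, -0.002]
contact_force: [-0.4, -0.5, -0.7]
gripper_width: 0.252
```

Request:
play_rows([
  {"offset": [9, -30, 0], "twist": 0, "grip": 0.1},
  {"offset": [18, -60, 0], "twist": 0, "grip": 0.1},
  {"offset": [26, -90, 0], "twist": 0, "grip": 0.1},
  {"offset": [42, -142, 0], "twist": 0, "grip": 0.1},
  {"offset": [42, -142, 0], "twist": 0, "grip": 0.1},
])

```text
time: 12.8
tool_pos: [0.5476, 0.2462, 0.3282]
tool_rot: [-0.001, 0.997, 0.076, -0.002]
contact_force: [0.2, -0.1, -0.7]
gripper_width: 0.246
```

Request:
play_rows([
  {"offset": [0, 0, 25], "twist": 0, "grip": 0.1},
  {"offset": [0, 0, 45], "twist": 0, "grip": 0.1},
  {"offset": [0, 0, 45], "twist": 0, "grip": 0.1},
  {"offset": [0, 0, 45], "twist": 0, "grip": 0.1},
])

```text
time: 13.13
tool_pos: [0.5471, 0.2419, 0.2824]
tool_rot: [0.001, 0.997, 0.074, -0.003]
contact_force: [0.4, -0.1, -1.1]
gripper_width: 0.245
```

```bash
python3 - <<'E'
from h import *
s=st(); b=manip.grab_frame("scene"); k=dict(interpolation=cv2.INTER_CUBIC)
find("tip_of","puller","scene")
cv2.imwrite("pics/s8.png",cv2.resize(b[220:340,250:370],(600,600),**k))
E
```

```text
t 13.13 pos [547.1 241.9 282.4] F [ 0.4 -0.1 -1.1] g 0.245
[[0.989, 0.148, -0.006], [0.148, -0.989, -0.002], [-0.007, 0.001, -1.0]]
tip_of puller scene 0.84 [544.9 243.8  69.1] [309. 269.]
tip_of puller scene 0.68 [560.8 415.8  21.2] [370. 331.]
tip_of puller scene 0.42 [ 477.  -185.9   34.3] [196. 171.]
```

View pics/s8.png

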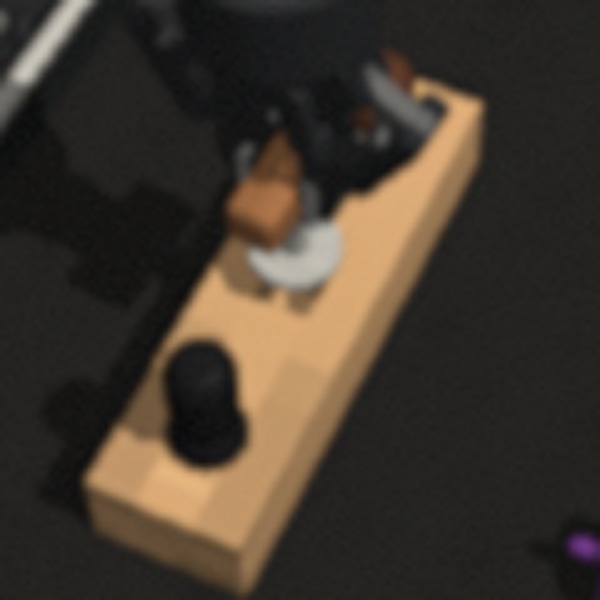

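The collar hangs over the middle hole. Next: lower slowly.

Request:
play_rows([
  {"offset": [1, 0, 6], "twist": 0, "grip": 0.1},
  {"offset": [1, 0, 12], "twist": 0, "grip": 0.1},
  {"offset": [1, 0, 18], "twist": 0, "grip": 0.1},
  {"offset": [1, 0, 18], "twist": 0, "grip": 0.1},
])

```text
time: 13.57
tool_pos: [0.5488, 0.2423, 0.2662]
tool_rot: [0.0, 0.997, 0.074, -0.001]
contact_force: [-0.8, -0.3, -1.6]
gripper_width: 0.248
```

Request:
play_rows([
  {"offset": [0, 0, 1], "twist": 0, "grip": 0.1},
  {"offset": [0, 0, 2], "twist": 0, "grip": 0.1},
  {"offset": [0, 0, 2], "twist": 0, "grip": 0.1},
])

```text
time: 13.82
tool_pos: [0.5493, 0.2426, 0.2657]
tool_rot: [-0.0, 0.997, 0.074, 0.0]
contact_force: [-1.2, -0.7, -1.5]
gripper_width: 0.247
```

Request:
play_rows([
  {"offset": [0, 0, 1], "twist": 0, "grip": 0.1},
  {"offset": [0, 0, 2], "twist": 0, "grip": 0.1},
  {"offset": [0, 0, 3], "twist": 0, "grip": 0.1},
  {"offset": [0, 0, 3], "twist": 0, "grip": 0.1},
  {"offset": [0, 0, 3], "twist": 0, "grip": 0.1},
])

```text
time: 14.23
tool_pos: [0.5492, 0.2426, 0.2626]
tool_rot: [0.0, 0.997, 0.074, -0.0]
contact_force: [0.7, -0.3, -1.0]
gripper_width: 0.249
```

Request:
play_rows([
  {"offset": [0, 0, 1], "twist": 0, "grip": 0.1},
  {"offset": [0, 0, 1], "twist": 0, "grip": 0.1},
  {"offset": [0, 0, 1], "twist": 0, "grip": 0.1},
])

```text
time: 14.48
tool_pos: [0.5493, 0.2426, 0.2617]
tool_rot: [0.0, 0.997, 0.074, -0.0]
contact_force: [-0.2, 0.2, -1.3]
gripper_width: 0.251
```

Request:
play_rows([
  {"offset": [0, 0, 1], "twist": 0, "grip": 0.1},
  {"offset": [0, 0, 1], "twist": 0, "grip": 0.1},
  {"offset": [0, 0, 1], "twist": 0, "grip": 0.1},
])

```text
time: 14.73
tool_pos: [0.5494, 0.2426, 0.261]
tool_rot: [-0.0, 0.997, 0.074, 0.0]
contact_force: [-0.0, -0.5, 0.1]
gripper_width: 0.245
```

Request:
play_rows([
  {"offset": [0, 0, 1], "twist": 0, "grip": 0.1},
  {"offset": [0, 0, 1], "twist": 0, "grip": 0.1},
  {"offset": [0, 0, 1], "twist": 0, "grip": 0.1},
])

```text
time: 14.98
tool_pos: [0.5495, 0.2427, 0.261]
tool_rot: [-0.0, 0.997, 0.074, 0.0]
contact_force: [-2.4, -1.0, 5.2]
gripper_width: 0.248
```

The collar is seated: same height as at pick-up, and the force has risen to 5 N. Release and retreat.

Request:
play_rows([
  {"offset": [0, 0, 0], "twist": 0, "grip": 0.5},
  {"offset": [0, 0, 0], "twist": 0, "grip": 1},
  {"offset": [0, 0, 0], "twist": 0, "grip": 1},
  {"offset": [0, 0, 0], "twist": 0, "grip": 1},
  {"offset": [0, 0, 0], "twist": 0, "grip": 1},
])

```text
time: 15.4
tool_pos: [0.5492, 0.2425, 0.2594]
tool_rot: [0.0, 0.997, 0.074, -0.0]
contact_force: [-0.2, 0.0, -0.2]
gripper_width: 0.935
```

Request:
play_rows([
  {"offset": [0, 0, -10], "twist": 0, "grip": 1},
  {"offset": [0, 0, -30], "twist": 0, "grip": 1},
  {"offset": [0, 0, -65], "twist": 0, "grip": 1},
  {"offset": [0, 0, -100], "twist": 0, "grip": 1},
  {"offset": [0, 0, -130], "twist": 0, "grip": 1},
])

```text
time: 15.82
tool_pos: [0.5492, 0.2426, 0.3928]
tool_rot: [-0.0, 0.997, 0.074, 0.001]
contact_force: [0.4, 0.1, 0.6]
gripper_width: 0.999
```

Request:
play_rows([
  {"offset": [-130, 0, -20], "twist": 0, "grip": 1},
  {"offset": [-130, 0, -20], "twist": 0, "grip": 1},
  {"offset": [-130, 0, -20], "twist": 0, "grip": 1},
  {"offset": [-130, 0, -20], "twist": 0, "grip": 1},
  {"offset": [-130, 0, -20], "twist": 0, "grip": 1},
])

```text
time: 16.23
tool_pos: [0.4189, 0.2232, 0.4112]
tool_rot: [-0.0, 0.997, 0.075, 0.002]
contact_force: [1.2, 0.6, -0.5]
gripper_width: 1.001
```

```bash
python3 - <<'E'
from h import *
s=st(); b=manip.grab_frame("scene"); a=manip.grab_frame("top"); k=dict(interpolation=cv2.INTER_CUBIC)
for n in("scene","top"): find("tip_of","puller",n); find("tip_of","link",n)
cv2.imwrite("pics/s9.png",np.hstack([cv2.resize(b[140:340,150:370],(440,400),**k),cv2.resize(a[150:270,390:490],(333,400),**k)]))
E
```

```text
t 16.23 pos [418.9 223.2 411.2] F [ 1.2  0.6 -0.5] g 1.001
[[0.989, 0.149, 0.003], [0.149, -0.989, 0.001], [0.003, -0.001, -1.0]]
tip_of puller scene 0.94 [549.1 246.4  46.4] [309. 277.]
tip_of puller scene 0.87 [558.8 418.7  19.7] [372. 331.]
tip_of link scene 0.91 [ 473.4 -205.9   27. ] [192. 168.]
tip_of puller top 0.97 [557.9 415.9  24. ] [231. 211.]
tip_of puller top 0.63 [552.4 236.2  47.2] [303. 211.]
tip_of link top 0.79 [ 480.3 -208.1   23.9] [479. 240.]
```

View pics/s9.png

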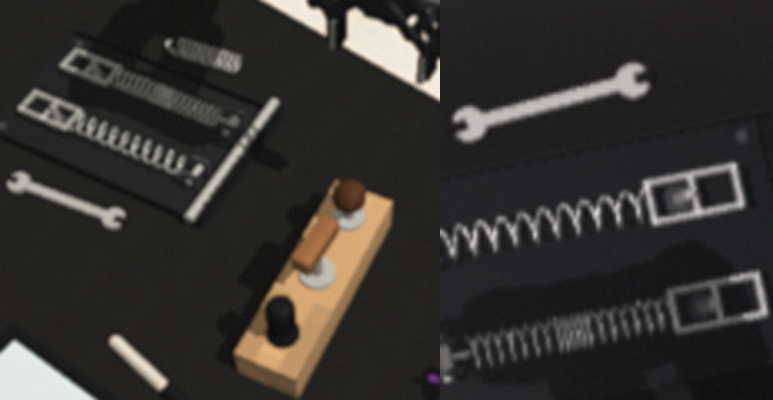

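The puller stands upright in the middle hole, both springs have their post through the inner opening, and the arm is clear of everything. I'm handing the job in.

```bash
python3 -c "
from h import *
print(manip.job_done())"
```

```text
the job is handed in; nothing more can be done
None
```

The loose spring is hooked on its post, and the puller is back upright in its own (middle) hole of the stand. I handed the job in at about 16 s of the 56 s allowed.

I put the puller's pin in the eye, stretched the spring past the post, pressed the link down over it and eased back until the pull dropped to zero. Then I lifted the pin out and put the puller back. The fingers held only the handle and never touched the link.

**Last checks:**
- **Link:** the final pictures show the post through the inner opening, as on the spring beside it. The networks put the link's origin about 22–24 mm beyond the post, against 24 mm when hooked, and at 24–27 mm height, against about 25 mm when level.
- **Puller:** it seated at the same height as when I picked it up, and the scene camera put its origin at 46 mm, against 45 mm expected. The top camera placed it about 8–10 mm off sideways with lower confidence; the picture shows it seated.
- **Force:** the highest wrist force I saw was about 6–7 N.

No check failed. While pressing down there was no sharp force stop, only about 2–5 N, so I judged full depth from height and pictures.

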